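# Demould a cast knob and hold the reading lens over it at focal height

### The job

Lift the cast resin knob out of the open mould and seat it, face up, fully down in the round nest of the inspection stand, and let go of it. Then pick up the reading lens by its handle and finish while holding it, level and still, centred straight above the knob with the middle of the lens at the height of the stand's pointer; do not put it down. The lens must touch neither knob nor stand, the pointer must stay where it is set on its post, and the caps, bottle and tweezers on the table must be left where they are.

Things in the scene. Friction and masses are not known exactly. Their poses are not given: they have to be found in the camera images.
- mould: grey silicone mould half, a square block 84x84x20 mm fixed to the table, with a round open cavity 43 mm wide and 9 mm deep in the middle of its top. Origin: centre of its underside, on the table; z up
- knob: cast off-white resin drawer knob, loose, about 40 g: round flange 40 mm across, 8 mm high, and on it a round boss 26 mm across, 18 mm high with a flat face on top (26 mm high in all). At the start the flange lies in the mould's cavity, its underside 11 mm above the table; the boss stands out. Origin: centre of the flange's underside; z points out of the face (up)
- stand: wooden inspection stand fixed to the table: base 100x100 mm, 12 mm high, with a round nest 46 mm wide, 5 mm deep in its middle (floor 7 mm above the table), and a steel post 10 mm thick, top 132 mm above the table, 66 mm from the nest's centre along +x, the far side from the robot. Origin: centre of the nest, at table height; x towards the post, z up
- pointer_tip (a point): tip of the small pointer on the collar of the stand's post; it points towards the nest's axis and ends 43 mm short of it. Its height (80 to 115 mm above the table, varies) marks the focal height. The collar slides on the post if pushed with more than about 6 N, else stays
- loupe: reading lens, loose, about 90 g, lying flat: dark round lens rim 58 mm across, 14 mm high, and a straight dark wooden handle 74 mm long, 18 mm wide, 20 mm high. Origin: on the handle's underside near the balance point, 55 mm from the lens centre; x along the handle towards the lens (starts within 0.5 rad of away from the robot), z up. Handle from x = -57 to +17 mm
- lens_centre (a point): centre of the reading lens, in the middle of the lens rim's height: 55 mm along the loupe's x from its origin and 7 mm above its underside
- cap_a: loose terracotta-pink round cap, 33 mm across and 22 mm high, a bystander; origin centre of its underside
- cap_b: another such loose pink cap, 33 mm across and 22 mm high, a bystander; origin centre of its underside
- bottle_a: loose clear conical glass bottle, 57 mm across and 104 mm high, standing behind the work, a bystander; origin centre of its underside
- tweezers_a: loose steel tweezers lying behind the work, 114 mm long, 16 mm wide, 10 mm high, a bystander; origin at its centre, underside
Mind the look-alikes: they are no part of the job. Several things look just like the loupe: the one meant starts farthest to the robot's left. Several things look just like the stand: the one meant starts nearest to the robot's base.

How it is judged:
By the outcome, as a careful person would: the job done as asked, in the order asked, and still so for the second after the job is handed in, while the arm keeps its last pose, push and grip.
It also fails if it takes over 56 s, if anything falls off the work surface, if the arm or the gripper's body presses on something with over 40 N, if the wrist force passes 120 N, or if a joint passes its speed limit or range.

### The arm

A 6-joint arm with a two-finger parallel gripper is mounted at the origin on a cart in front of the work surface, level with it; the furniture and walls round the work are solid. World frame = base frame: x ahead of the robot, y to its left, z up, the work surface at z = 0. Lengths are in mm, angles in rad, forces in N, time in s.
With the tool pointing down it reaches from about 350 to 775 mm from the base axis. Payload 7.3 kg.
Tool frame: the origin (TCP) lies on the front face of the gripper's body, between the roots of the fingers; the fingertips stand 66 mm ahead of it and the grasp point (between the pads) lies 47 mm ahead of it (bot.tip_extent is the distance from the TCP to the fingertips, in mm); z points along the fingers, y is the line along which they close (so a half turn about z gives the same grasp; the last joint's range is limited). The gripper opens to 92 mm and grips with 3 to 60 N. Pads are 19 mm wide; open, the fingers measure 130 mm over their backs; the gripper's body (75 mm by 190 mm) begins 47 mm behind the grasp point.
Start: joints at [1.149, 0.342, 1.524, -0, 1.275, -0.146], TCP at [142.948, 505.178, 292.241] pointing down, gripper open.
Joint ranges: [-2.53, 2.53], [-0.77, 2.02], [0.04, 2.7], [-1, 4.14], [0.28, 2.66], [-3.11, 3.11]. Speed limits (rad/s): [2.57, 2.57, 3.14, 3.14, 3.14, 3.14].

### API

Orientations are given as [roll, pitch, yaw] about the fixed x, y, z axes, in that order (R = Rz(yaw) Ry(pitch) Rx(roll)).
In Python, from plant import readout, viewer, order, bot gives the robot as it stands.
- The arm moves only by the shell command python3 -m creep 'ROWS'. ROWS is text: rows parted by semicolons, each of 7 numbers parted by spaces: the shift along the world's x, y, z in m, then the turn, a rotation vector about the world's x, y, z in rad, then the opening in per cent of the stroke, from 0 (shut) to 100 (fully open). A call has 1 to 8 rows; each row shifts and turns the commanded pose from where the row before left it; what a row does not reach is not made up. A row lasts 1/12 s, in which the tool goes at most 41.7 mm and 7.16 degrees, less where a joint would pass 70% of its speed; a pose out of reach is approached as far as the arm can. A call is refused whole if a number of a shift passes 0.0417 or a number of a turn 0.125, either way. A call with a gripper value outside its range is refused whole. The fingers move at their own pace and stop on an object; the grip force is fixed at half the most. Time passes only in rows, so rows that do not move let the fingers close. It gives the time, the measured TCP pose, the force, the opening and the grip force at its end, in the units of the state.
- readout.get_obs(): the state, without advancing time (a new reading comes with each control period).
- viewer.capture(name): name is "side" or "top" or "wrist"; returns the picture (400x640x3 uint8, red, green, blue); there is no depth.
- viewer.camera_info(name): a dict with "fx", "fy", "cx", "cy" (pixels), "origin" and "rotation" of the camera in the world. Camera axes: x right, y up, looking along -z (the intrinsics and any distortion apply to the point x, -y, -z); pixel columns grow to the right and rows downward; lengths in mm; the calibration is good to about 2 mm. A picture is of the moment at which its call begins: read the wrist's pose just before it. camera_info takes no time and is no camera call; for the wrist camera it gives the pose at the moment of the call.
- order.close_job(): hands the job in; it is judged then, once.
The state is a dict: "time": time; "joint_positions": joint angles; "dq": joint speeds; "tau": joint torques, N m; "tool_pos": TCP position; "tcp_rot": TCP orientation; "contact_force": force on the tool from outside, world axes, zero at the start; "moment": the same for the moment, N m; "grip_width": finger opening in mm; "finger_force": force on a finger pad.
Only numpy, scipy, OpenCV 4.12 (cv2) and the standard library are available. Lean on these libraries where they do the work, as an engineer would, in place of code of your own. Each camera call takes 0.05 s, during which the arm holds its last target. There are 200 camera calls.

## Working session

There is one attempt and no reset: what is moved stays moved. The work goes in short steps, Python scripts to look and compute and a shell command to move; the robot and the scene stay as the last step left them, time stands still between calls to the robot, and variables do not carry over. Pictures are saved under pics/ and viewed, at most 10 in all, crops included, and the job is handed in when it is done.

```bash
mkdir -p pics; ls
python3 - <<'E'
from plant import readout, viewer, order, bot
import cv2,numpy as np
np.set_printoptions(precision=4,suppress=True)
for n in("top","side"):
    im=viewer.capture(n); cv2.imwrite(f"pics/{n}0.png",im[:,:,::-1]); 
for n in("top","side","wrist"):print(n,viewer.camera_info(n))
o=readout.get_obs();print(o)
E
```

```text
pics
top {'fx': 504.66087916149, 'fy': 504.66087916149, 'cx': 313.47088233401433, 'cy': 195.1634056554699, 'origin': array([ 440.4213, -121.7823, 1460.4054]), 'rotation': array([ 0.1119, -0.0137, -1.5584])}
side {'fx': 414.03283720050996, 'fy': 414.03283720050996, 'cx': 322.4806144887167, 'cy': 202.0161703124392, 'origin': array([662.6298, 797.6742, 704.4463]), 'rotation': array([0.9983, 0.0222, 3.0319])}
wrist {'fx': 351.76379097777533, 'fy': 351.76379097777533, 'cx': 319.2149883660375, 'cy': 207.49172201995222, 'origin': array([ 65.182 , 527.6222, 383.8683]), 'rotation': array([-0.3008,  0.002 ,  1.2954])}
{'time': 0.1, 'joint_positions': array([ 1.149 ,  0.3426,  1.5249, -0.    ,  1.2754, -0.146 ]), 'dq': array([-0.0008, -0.0007, -0.0019,  0.0011, -0.0011,  0.0016]), 'tau': array([  0.0027, -43.2008, -24.4696,   0.0719,   0.0527,  -0.0001]), 'tool_pos': array([142.8521, 504.9078, 291.6231]), 'tcp_rot': array([-3.1402, -0.0002,  2.8658]), 'contact_force': array([0.6586, 0.1994, 1.3166]), 'moment': array([-0.0449,  0.0741, -0.0191]), 'finger_force': 0.0, 'grip_width': 92.1493193760693}
```

View pics/top0.png

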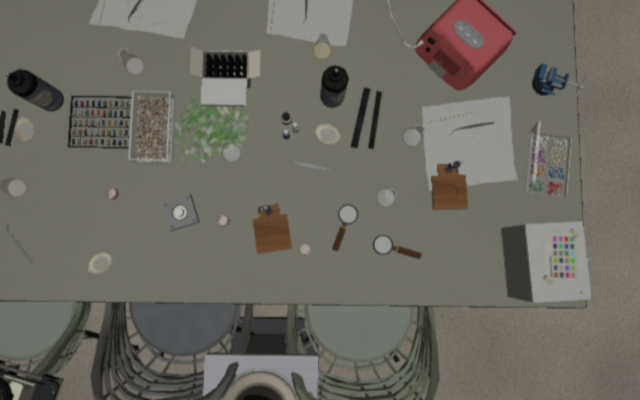

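View pics/side0.png

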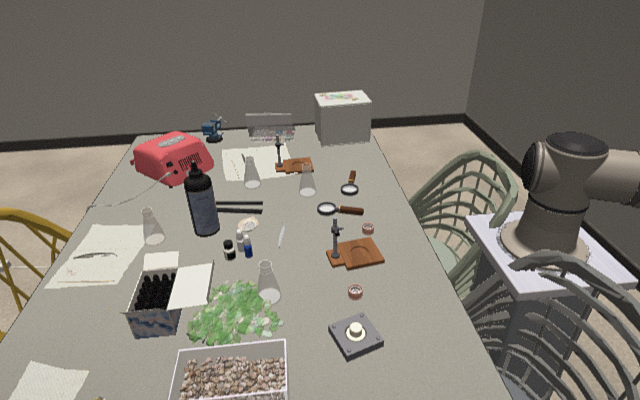

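The top view has two loupes, with lenses at (348,214) and (383,245). The first is farther left (+y) and its x axis points away from the robot, so it fits. It also has two stands, at (272,233) and (450,192). The first is nearest the base. The mould is at (181,212). I'll confirm these in one enlarged crop.

```bash
cat > h.py <<'E'
import cv2,numpy as np
from scipy.spatial.transform import Rotation as Ro
from plant import readout, viewer
np.set_printoptions(precision=2,suppress=True)
def K(c):return np.array([[c['fx'],0,c['cx']],[0,c['fy'],c['cy']],[0,0,1.]])
def proj(c,p):
    R=Ro.from_euler('xyz',c['rotation']).as_matrix()
    q=(np.atleast_2d(p)-c['origin'])@R*[1,-1,-1]; q=q@K(c).T
    return q[:,:2]/q[:,2:]
def ray(c,uv,z):
    R=Ro.from_euler('xyz',c['rotation']).as_matrix()
    uv=np.atleast_2d(uv).astype(float)
    d=(np.c_[uv,np.ones(len(uv))]@np.linalg.inv(K(c)).T*[1,-1,-1])@R.T
    return c['origin']+d*((z-c['origin'][2])/d[:,2:])
def shot(n,name):
    c=viewer.camera_info(n); im=viewer.capture(n)[:,:,::-1].copy(); cv2.imwrite(f'pics/{name}.png',im); return c,im
E
python3 - <<'E'
from h import *
c=viewer.camera_info('top')
P={'knob':(180,212,37),'nest':(272,233,12),'stand2':(450,192,12),'lens1':(348,214,14),'h1end':(336,249,10),'lens2':(383,245,14),'h2end':(421,255,10),'capL':(222,220,22),'capR':(305,249,22),'capFar':(112,194,22),'bottle':(386,198,50),'tweez':(313,166,5),'mould':(181,212,20)}
for k,(u,v,z) in P.items():
    p=ray(c,(u,v),z)[0];print(k,p)
s=viewer.camera_info('side')
for k,(u,v,z) in P.items(): print(k,proj(s,ray(c,(u,v),z))[0])
im=cv2.imread('pics/top0.png')[175:275,160:360]
cv2.imwrite('pics/crop1.png',cv2.resize(im,None,fx=4,fy=4,interpolation=cv2.INTER_CUBIC))
E
```

```text
knob [547.66 236.18  37.  ]
nest [492.87 -22.32  12.  ]
stand2 [ 618.21 -535.61   12.  ]
lens1 [ 550.12 -239.54   14.  ]
h1end [ 449.65 -205.99   10.  ]
lens2 [ 462.67 -340.09   14.  ]
h2end [ 435.61 -449.6    10.  ]
capL [527.58 119.91  22.  ]
capR [ 448.48 -117.39   22.  ]
capFar [597.65 435.44  22.  ]
bottle [ 593.98 -343.52   50.  ]
tweez [ 689.94 -137.27    5.  ]
mould [548.98 237.61  20.  ]
knob [355.79 325.53]
nest [358.82 251.64]
stand2 [298.55 164.12]
lens1 [327.   207.01]
h1end [361.85 211.62]
lens2 [350.1  187.93]
h2end [352.58 172.32]
capL [355.33 289.15]
capR [368.4  225.71]
capFar [346.96 430.51]
bottle [309.22 180.75]
tweez [281.78 233.59]
mould [355.1  331.77]
```

View pics/crop1.png

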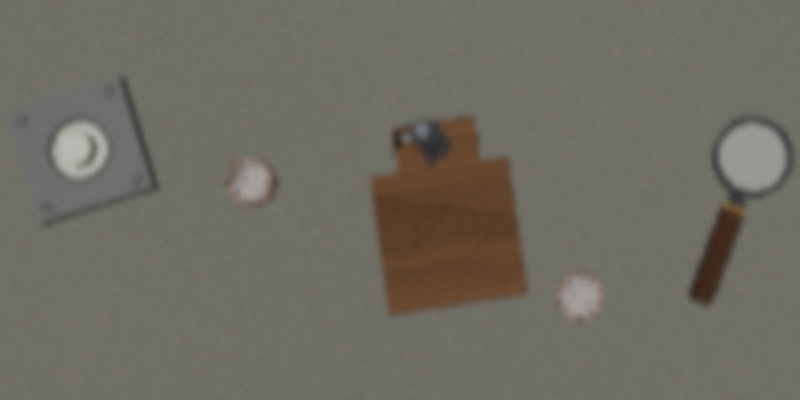

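The crop confirms it: the loupe meant has its lens at (348,214), and the stand meant is at (272,233) with its post on the far side. The mould with the knob is at (180,212), and both views agree. Next I'll move to a vantage point between them, turning to match the stand.

```bash
python3 -m creep '0.02 -0.024 0 0 0 0.03 100;0.026 -0.031 0 0 0 0.06 100;0.026 -0.031 0 0 0 0.06 100;0.026 -0.031 0 0 0 0.06 100;0.026 -0.031 0 0 0 0.06 100;0.026 -0.031 0 0 0 0.06 100;0.026 -0.031 0 0 0 0.06 100;0.026 -0.031 0 0 0 0.04 100'; python3 -m creep '0.026 -0.031 0 0 0 0 100;0.026 -0.031 0 0 0 0 100;0.026 -0.031 0 0 0 0 100;0.026 -0.031 0 0 0 0 100;0.02 -0.024 0 0 0 0 100;0.01 -0.012 0 0 0 0 100;0 0 0 0 0 0 100;0 0 0 0 0 0 100'
python3 - <<'E'
from h import *
o=readout.get_obs();print(o['tool_pos'],o['tcp_rot'],o['joint_positions'],o['time'])
c,im=shot('wrist','w1');print(c)
E
```

```text
time: 0.77
tool_pos: [345.6, 262.4, 292.1]
tcp_rot: [3.142, -0.0, -2.984]
contact_force: [1.3, 0.5, -0.9]
grip_width: 92.0
finger_force: 0.0
time: 1.43
tool_pos: [478.9, 103.7, 291.6]
tcp_rot: [3.141, -0.002, -2.989]
contact_force: [0.2, -0.3, -0.4]
grip_width: 91.8
finger_force: 0.0
[478.86 103.71 291.63] [ 3.14 -0.   -2.99] [ 0.06  0.28  1.62  0.    1.25 -1.67] 1.4333
{'fx': 351.76379097777533, 'fy': 351.76379097777533, 'cx': 319.2149883660375, 'cy': 207.49172201995222, 'origin': array([399.19,  92.21, 384.  ]), 'rotation': array([-0.3 ,  0.  ,  1.72])}
```

View pics/w1.png

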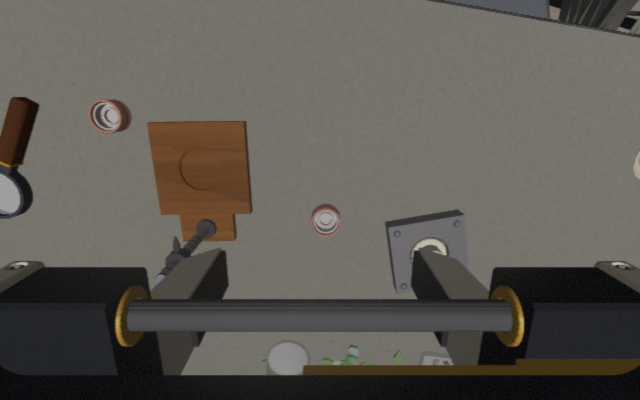

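The wrist view shows the nest at (203,170), with base corners at (149,122), (245,121), (251,213) and (162,213). It also shows the pointer near (173,245) and the mould at (428,250), partly hidden. I'll measure the stand from the corners and the knob from the top view.

Run:
```python
from h import *
c=viewer.camera_info('wrist'); im=cv2.imread('pics/w1.png'); g=cv2.cvtColor(im,cv2.COLOR_BGR2GRAY)
pts=np.float32([[149,122],[245,121],[251,213],[162,213]]).reshape(-1,1,2)
p=cv2.cornerSubPix(g,pts.copy(),(4,4),(-1,-1),(3,30,.01)).reshape(-1,2);print(p)
w=ray(c,p,12)[:,:2];print(w,w.mean(0),np.linalg.norm(np.roll(w,1,0)-w,axis=1))
x=(w[2]+w[3]-w[0]-w[1]);print('yaw',np.arctan2(x[1],x[0]))
print('nest pix',ray(c,(203,170),12))
y=np.linspace(0,1,2)
# top-view knob face
t=viewer.camera_info('top');it=cv2.imread('pics/top0.png')[195:230,160:202]
hsv=cv2.cvtColor(it,cv2.COLOR_BGR2HSV); m=(hsv[...,2]>150).astype(np.uint8)
k=np.argwhere(m).mean(0);print(m.sum(),ray(t,(k[1]+160,k[0]+195),28))
```

```text
[[146.46 122.34]
 [245.34 120.38]
 [250.94 212.87]
 [160.69 214.46]]
[[448.8  -79.55]
 [431.21  20.94]
 [530.05  36.33]
 [547.34 -62.85]] [489.35 -21.28] [ 99.95 102.02 100.03 100.67]
yaw 0.1611879821159481
nest pix [[489.77 -19.14  12.  ]]
115 [[548.55 240.61  28.  ]]
```

```bash
python3 -m creep '0.014 0.028 -0.012 0 0 0 100;0.014 0.028 -0.02 0 0 0 100;0.014 0.028 -0.02 0 0 0 100;0.014 0.028 -0.02 0 0 0 100;0.012 0.022 -0.02 0 0 0.008 100;0 0 0 0 0 0 100;0 0 0 0 0 0 100'
python3 - <<'E'
from h import *
o=readout.get_obs();print(o['tool_pos'],o['tcp_rot'],o['joint_positions'],o['time'])
c,im=shot('wrist','w2');print(c['origin'],c['rotation'])
print(proj(c,[[548,238,37],[548,238,20]]))
E
```

```text
time: 2.07
tool_pos: [545.3, 240.3, 198.6]
tcp_rot: [-3.141, -0.004, -2.976]
contact_force: [-0.5, -0.9, 0.2]
grip_width: 91.5
finger_force: 0.0
[545.27 240.29 198.58] [-3.14 -0.   -2.98] [ 0.29  0.56  1.45  0.    1.14 -1.45] 2.0667
[465.96 227.8  291.13] [-0.3   0.    1.74]
[[314.9  213.56]
 [315.17 207.04]]
```

View pics/w2.png

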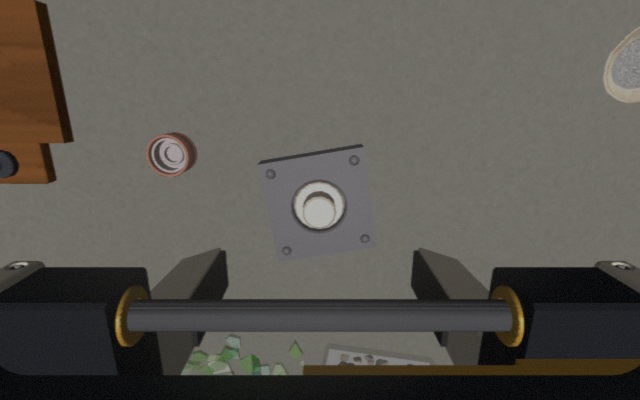

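The view shows the knob face at about (319,211) inside the mould, with the flange at about (319,205). I'll fit the mask.

Run:
```python
from h import *
c=viewer.camera_info('wrist'); im=cv2.imread('pics/w2.png'); 
v=cv2.cvtColor(im,cv2.COLOR_BGR2HSV)[150:260,260:380,2]
m=(v>140).astype(np.uint8)
n,l,s,ce=cv2.connectedComponentsWithStats(m);i=1+s[1:,4].argmax();print(s[i])
cs,_=cv2.findContours((l==i).astype(np.uint8),cv2.RETR_EXTERNAL,2);k=max(cs,key=cv2.contourArea)
e=cv2.fitEllipse(k);print(e);u=np.add(e[0],(260,150));print(u,ray(c,u,19),e[1][0]/351.8*np.linalg.norm(c['origin']-ray(c,u,19)[0]))
print('face',ray(c,(319.3,211),37))
t=np.float32([[261,163],[362,148],[375,247],[278,260]]);w=ray(c,t,20)[:,:2];print(w,w.mean(0),np.linalg.norm(np.roll(w,1,0)-w,axis=1))
```

```text
[  35   33   48   45 1538]
((58.65593338012695, 54.989017486572266), (44.63092041015625, 47.2527961730957), 91.84574127197266)
[318.66 204.99] [[547.39 239.75  19.  ]] 36.20908670786941
face [[546.68 240.18  37.  ]]
[[520.77 189.75]
 [496.4  265.11]
 [575.62 292.37]
 [600.91 213.64]] [548.42 240.22] [83.63 79.2  83.78 82.69]
```

Knob at (547,240). I'll grip 4 mm robot-side of the boss centre for pointer clearance, with the tips 3 mm above the mould.

```bash
python3 -m creep '-0.002 0 -0.02 0 0 0 100;0 0 -0.03 0 0 0 80;0 0 -0.03 0 0 0 60;0 0 -0.02 0 0 0 50;0 0 -0.009 0 0 0 50;0 0 0 0 0 0 50;0 0 0 0 0 0 50'; python3 -m creep '0 0 0 0 0 0 20;0 0 0 0 0 0 0;0 0 0 0 0 0 0;0 0 0 0 0 0 0;0 0 0 0 0 0 0;0 0 0 0 0 0 0'
```

```text
time: 2.7
tool_pos: [545.4, 238.1, 92.8]
tcp_rot: [3.141, 0.002, -2.98]
contact_force: [0.6, 0.4, 0.8]
grip_width: 56.7
finger_force: 0.0
time: 3.2
tool_pos: [545.2, 238.3, 91.9]
tcp_rot: [3.141, 0.001, -2.979]
contact_force: [-1.3, 0.0, 4.6]
grip_width: 24.6
finger_force: 30.0
```

```bash
python3 -m creep '0 0 0.01 0 0 0 0;0 0 0.02 0 0 0 0;-0.005 -0.01 0.03 0 0 0 0;-0.008 -0.025 0.03 0 0 0 0;-0.008 -0.035 0.02 0 0 0 0;-0.008 -0.035 0 0 0 0 0;-0.008 -0.035 0 0 0 0 0;-0.008 -0.035 0 0 0 0 0' ; python3 -m creep '-0.008 -0.035 0 0 0 0 0;-0.005 -0.03 0 0 0 0 0;0 -0.015 0 0 0 0 0;0 -0.003 0 0 0 0 0;0 0 0 0 0 0 0;0 0 0 0 0 0 0'
python3 - <<'E'
from h import *
o=readout.get_obs();print(o['tool_pos'],o['tcp_rot'],o['time'],o['grip_width'])
c,im=shot('wrist','w3');print(c['origin'],c['rotation'])
s,si=shot('side','s3');t,ti=shot('top','t3')
cv2.imwrite('pics/v3.png',np.hstack([im[100:330,150:450],cv2.resize(si[170:285,290:440],None,fx=2,fy=2)]))
E
```

```text
time: 3.87
tool_pos: [499.3, 61.9, 202.3]
tcp_rot: [-3.141, 0.001, -2.979]
contact_force: [-0.0, -0.1, -0.9]
grip_width: 24.3
finger_force: 30.0
time: 4.37
tool_pos: [487.0, -19.4, 201.4]
tcp_rot: [3.141, 0.0, -2.98]
contact_force: [0.4, -0.6, -0.3]
grip_width: 24.7
finger_force: 30.0
[486.99 -19.36 201.44] [ 3.14  0.   -2.98] 4.3667 24.672994178475115
[407.29 -31.63 293.68] [-0.3   0.    1.73]
```

View pics/v3.png

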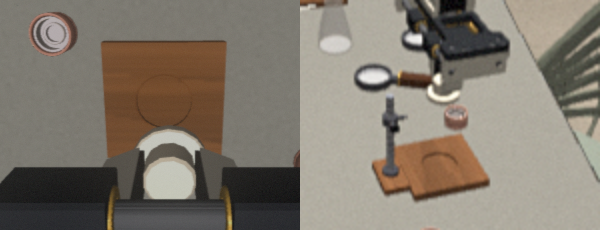

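The knob is held level. In the crop, the nest circle is at (164,101), the knob face at (170,178), and the side view shows the post's collar at (393,118). I'll compare the nest and knob in the wrist camera.

Run:
```python
from h import *
c=viewer.camera_info('wrist'); im=cv2.imread('pics/w3.png'); g=cv2.cvtColor(im,cv2.COLOR_BGR2GRAY)
print('nest',ray(c,(314,201),12))
p=np.float32([[252,141],[375,141]]).reshape(-1,1,2)
p=cv2.cornerSubPix(g,p,(4,4),(-1,-1),(3,30,.01)).reshape(-1,2);w=ray(c,p,12)[:,:2];print(p,w)
d=(w[0]-w[1]);d/=np.linalg.norm(d);xa=np.array([-d[1],d[0]]);print('nest from edge',w.mean(0)+50*xa,np.linalg.norm(w[0]-w[1]),xa)
m=(cv2.cvtColor(im,cv2.COLOR_BGR2HSV)[...,2]>120)&(cv2.cvtColor(im,cv2.COLOR_BGR2HSV)[...,1]<70)
for r in (235,245,255,272,280):
    q=np.where(m[r,270:370])[0]+270;print(r,q.min(),q.max())
zf=120.4
print('face',ray(c,(320,278),zf+26),'flange far edge', ray(c,(320,229),zf+8))
col=np.where(m[215:300,320])[0]+215;print(col.min(),col.max())
```

```text
nest [[488.57 -22.22  12.  ]]
[[250.95 141.16]
 [376.01 141.15]] [[448.05 -79.3 ]
 [431.86  18.36]]
nest from edge [489.28 -22.3 ] 98.99296835977088 [0.99 0.16]
235 298 340
245 288 351
255 294 344
272 294 344
280 294 345
face [[486.27 -17.77 146.4 ]] flange far edge [[468.9  -20.62 128.4 ]]
229 298
```

```bash
python3 -m creep '0 -0.002 -0.02 0 0 0 0;0.0005 -0.0015 -0.03 0 0 0 0;0 0 -0.03 0 0 0 0;0 0 -0.015 0 0 0 0;0 0 -0.003 0 0 0 0;0 0 0 0 0 0 0;0 0 0 0 0 0 0'
python3 - <<'E'
from h import *
o=readout.get_obs();print(o['tool_pos'],o['tcp_rot'],o['time'],o['contact_force'])
c,im=shot('wrist','w4')
cv2.imwrite('pics/v4.png',cv2.resize(im[130:310,220:420],None,fx=3,fy=3))
s=viewer.camera_info('side')
xa=np.array([.987,.16]);n=np.array([489.2,-22.])
for z in (80,90,100,110,115): print(z,proj(s,[*(n+43*xa),z]),proj(s,[*(n+66*xa),z]))
print(proj(s,[*(n+66*xa),132]),proj(s,[*(n+66*xa),12]))
cv2.imwrite('pics/s4.png',cv2.resize(cv2.imread('pics/s3.png')[200:280,315:390],None,fx=7,fy=7,interpolation=cv2.INTER_CUBIC))
E
```

```text
time: 5.1
tool_pos: [488.1, -22.9, 104.0]
tcp_rot: [-3.141, 0.001, -2.978]
contact_force: [0.7, -0.6, 0.0]
grip_width: 24.4
finger_force: 30.0
[488.09 -22.91 103.98] [-3.14  0.   -2.98] 5.1 [ 0.65 -0.6   0.  ]
80 [[344.65 233.63]] [[335.8 235.3]]
90 [[344.68 230.4 ]] [[335.78 232.06]]
100 [[344.71 227.13]] [[335.76 228.78]]
110 [[344.73 223.83]] [[335.74 225.47]]
115 [[344.75 222.17]] [[335.73 223.81]]
[[335.7  218.07]] [[335.93 256.44]]
```

View pics/v4.png

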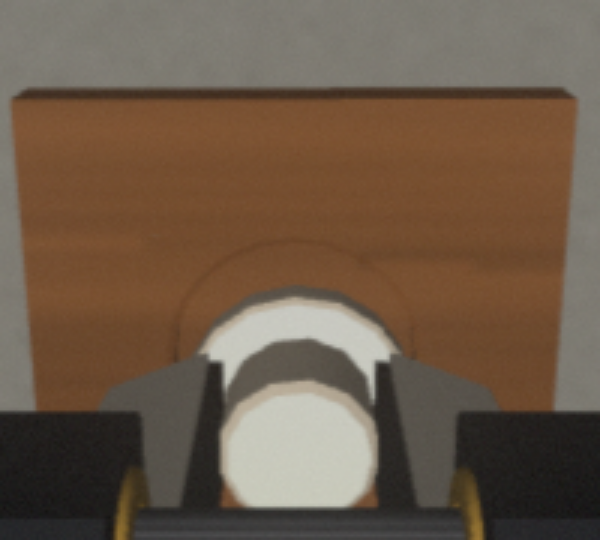

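View pics/s4.png

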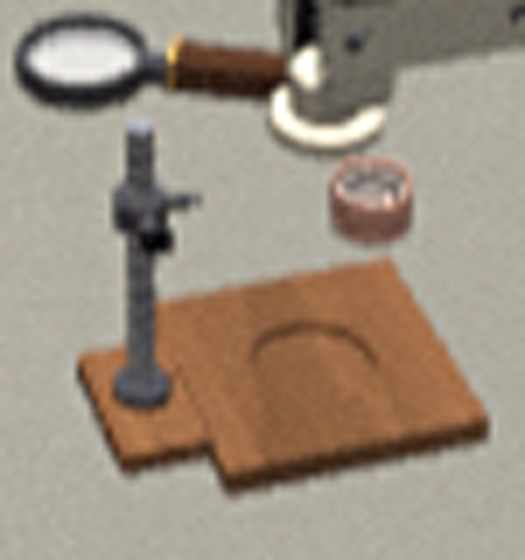

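The pointer tip is at side pixel (343.1,228.4), which puts it at about z = 95. The flange is about 1 mm to the right (+y) of the nest's centre line. I'll compute the x offset.

Run:
```python
from h import *
c=viewer.camera_info('wrist');xa=np.array([.987,.16,0])
print(ray(c,(318,130+240/3),12)+23*xa, ray(c,(320,130+300/3),104-81+8)+20*xa, ray(c,(320,130+288/3),104-81)+20*xa, 'face',ray(c,(319.7,130+447/3),49))
```

```text
[[489.55 -23.01  12.  ]] [[490.82 -21.68  31.  ]] [[491.64 -21.54  23.  ]] face [[488.52 -22.15  49.  ]]
```

```bash
python3 -m creep '-0.0005 -0.0011 -0.002 0 0 0 0;0 0 -0.005 0 0 0 0;0 0 -0.004 0 0 0 0;0 0 -0.002 0 0 0 0;0 0 0 0 0 0 0;0 0 0 0 0 0 0'
```

```text
time: 5.65
tool_pos: [486.8, -24.5, 90.1]
tcp_rot: [3.141, -0.0, -2.98]
contact_force: [-0.6, -0.6, -0.4]
grip_width: 24.7
finger_force: 30.0
```

```bash
python3 -m creep '0 0 -0.001 0 0 0 0;0 0 -0.001 0 0 0 0;0 0 0 0 0 0 0;0 0 0 0 0 0 0'
python3 - <<'E'
from h import *
c,im=shot('wrist','w5');print(c['origin'])
cv2.imwrite('pics/v5.png',cv2.resize(im[130:310,220:420],None,fx=3,fy=3))
E
```

```text
time: 5.98
tool_pos: [487.0, -24.4, 88.2]
tcp_rot: [3.141, -0.0, -2.979]
contact_force: [0.8, 0.3, 0.1]
grip_width: 24.9
finger_force: 30.0
[407.26 -36.69 180.46]
```

View pics/v5.png

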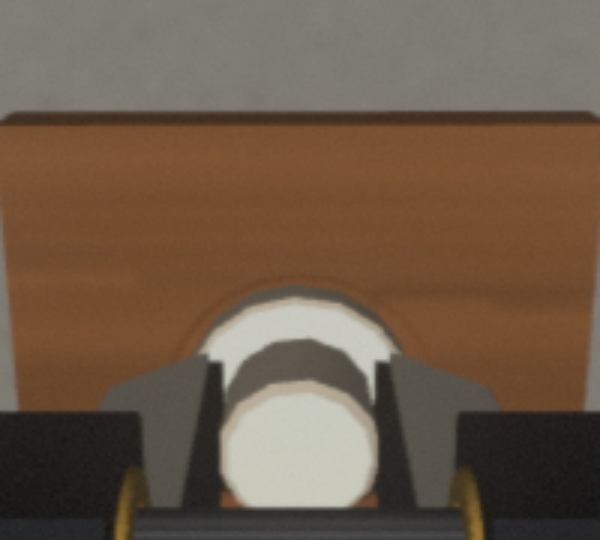

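The flange sits concentric in the nest opening. I'll lower gently until it touches.

```bash
python3 -m creep '0 0 -0.001 0 0 0 0;0 0 0 0 0 0 0;0 0 0 0 0 0 0'; python3 -m creep '0 0 -0.001 0 0 0 0;0 0 0 0 0 0 0;0 0 0 0 0 0 0'
```

```text
time: 6.28
tool_pos: [487.1, -24.5, 87.9]
tcp_rot: [-3.141, 0.001, -2.979]
contact_force: [-2.1, 0.4, 7.2]
grip_width: 24.7
finger_force: 30.0
time: 6.53
tool_pos: [487.1, -24.5, 87.8]
tcp_rot: [-3.141, 0.001, -2.979]
contact_force: [-5.3, 1.0, 16.7]
grip_width: 24.7
finger_force: 30.0
```

It touched at the predicted height, so the knob is on the nest floor. I'll release, rise, and verify.

```bash
python3 -m creep '0 0 0 0 0 0 40;0 0 0 0 0 0 60;0 0 0 0 0 0 60;0 0 0.005 0 0 0 60;0 0 0.03 0 0 0 60;0 0 0.04 0 0 0 60;0 0 0.04 0 0 0 60;0 0 0.02 0 0 0 60'; python3 -m creep '0 -0.01 0.03 0 0 0 100;0 -0.03 0.01 0 0 0 100;0 0 0 0 0 0 100;0 0 0 0 0 0 100'
python3 - <<'E'
from h import *
c,im=shot('wrist','w6');s,si=shot('side','s6');print(c['origin'],c['rotation'])
cv2.imwrite('pics/v6.png',np.hstack([im[100:300,:400],cv2.resize(si[200:280,310:410],None,fx=2.5,fy=2.5,interpolation=cv2.INTER_CUBIC)]))
E
```

```text
time: 7.2
tool_pos: [488.1, -24.6, 225.7]
tcp_rot: [-3.14, 0.005, -2.979]
contact_force: [0.4, -0.0, 0.7]
grip_width: 54.9
finger_force: 0.0
time: 7.53
tool_pos: [487.0, -65.3, 261.9]
tcp_rot: [-3.141, 0.001, -2.982]
contact_force: [-0.5, 0.6, -0.5]
grip_width: 77.4
finger_force: 0.0
[407.19 -77.37 354.04] [-0.3   0.    1.73]
```

View pics/v6.png

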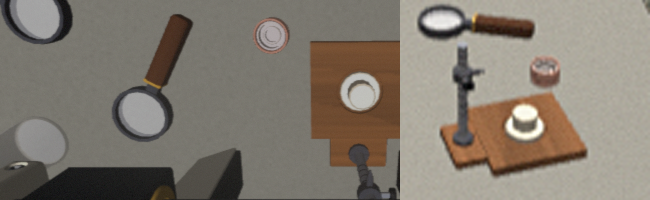

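The knob is seated level and concentric in the nest. The loupe meant is on the left, with its lens at (142,212) and handle end at (181,118) in the full picture. I'll measure it numerically.

```bash
cat > lp.py <<'E'
from h import *
def meas(c,im,lo,zh=18,zl=14,show=True):
    u0,v0,u1,v1=lo; h=cv2.cvtColor(im,cv2.COLOR_BGR2HSV)
    box=np.zeros(h.shape[:2],np.uint8);box[v0:v1,u0:u1]=1
    def big(m):
        n,l,s,ce=cv2.connectedComponentsWithStats((m*box).astype(np.uint8));i=1+s[1:,4].argmax()
        cs,_=cv2.findContours((l==i).astype(np.uint8),cv2.RETR_EXTERNAL,cv2.CHAIN_APPROX_NONE);return max(cs,key=cv2.contourArea),s[i]
    k,s=big((h[...,1]>110)&(h[...,2]>20)); r=cv2.minAreaRect(k)
    b=cv2.boxPoints(r);w=ray(c,b,zh)[:,:2]
    e=[np.linalg.norm(w[i]-w[(i+1)%4]) for i in range(4)]
    print('handle',s,'px',r,'sizes',np.array(e[:2]),'centre',w.mean(0))
    i=int(np.argmax(e[:2]));d=w[(i+1)%4]-w[i];d/=np.linalg.norm(d);d*=np.sign(d[0])
    k2,s2=big((h[...,2]<75)&(h[...,1]<90)); el=cv2.fitEllipse(k2);(x,y),R=cv2.minEnclosingCircle(k2)
    print('rim',s2,el,ray(c,el[0],zl))
    print('yaw handle',np.arctan2(d[1],d[0]));L=ray(c,el[0],zl)[0,:2];q=L-w.mean(0);print('yaw lens-handle',np.arctan2(q[1],q[0]),np.linalg.norm(q),'(exp 75)')
E
python3 - <<'E'
from lp import *
c=viewer.camera_info('wrist');im=cv2.imread('pics/w6.png')
meas(c,im,(100,105,220,250))
# knob/nest check
v=cv2.cvtColor(im,cv2.COLOR_BGR2HSV);m=((v[...,2]>120)&(v[...,1]<70)).astype(np.uint8);m[:,:320]=0;m[:,395:]=0;m[:150]=0;m[235:]=0
k=max(cv2.findContours(m,0,1)[0],key=cv2.contourArea);e=cv2.fitEllipse(k);print('flange',e,ray(c,e[0],15))
s=cv2.imread('pics/s6.png')
E
```

```text
handle [ 143  115   45   74 1336] px ((166.27967834472656, 150.73855590820312), (19.69769287109375, 75.65772247314453), 23.875282287597656) sizes [75.25 17.32] centre [ 477.67 -212.21]
rim [112 185  61  56 891] ((142.56301879882812, 212.81256103515625), (54.0413932800293, 59.12671661376953), 98.94546508789062) [[ 544.49 -234.99   14.  ]]
yaw handle -0.3643315373839414
yaw lens-handle -0.3285298504690387 70.60083897880044 (exp 75)
flange ((359.6332702636719, 191.1271209716797), (37.35985565185547, 39.13557434082031), 71.53240966796875) [[486.56 -22.59  15.  ]]
```

```bash
python3 -m creep '0 -0.02 0 0 0 -0.07 100;0.002 -0.03 0 0 0 -0.09 100;0.002 -0.03 -0.01 0 0 -0.09 100;0.002 -0.03 -0.02 0 0 -0.09 100;0.002 -0.03 -0.02 0 0 -0.09 100;0.001 -0.014 -0.01 0 0 -0.075 100;0 0 0 0 0 0 100;0 0 0 0 0 0 100'
python3 - <<'E'
from lp import *
o=readout.get_obs();print(o['tool_pos'],o['tcp_rot'],o['joint_positions'])
c,im=shot('wrist','w7');P=proj(c,[[478,-212,18],[544,-235,14],[497,-219,18]]);print(P)
u,v=P[0];meas(c,im,(int(u)-75,max(int(v)-90,0),int(u)+75,min(int(P[1,1])+50,262)))
E
```

```text
time: 8.3
tool_pos: [495.4, -217.8, 199.7]
tcp_rot: [3.14, -0.004, 2.8]
contact_force: [0.1, 1.4, -0.7]
grip_width: 91.8
finger_force: 0.0
[ 495.44 -217.78  199.75] [ 3.14 -0.    2.8 ] [-0.56  0.46  1.61  0.    1.07 -1.79]
[[317.9  181.34]
 [318.51 259.2 ]
 [317.65 205.66]]
handle [ 304  139   22   89 1562] px ((314.5, 183.0), (88.0, 21.0), 90.0) sizes [16.16 72.06] centre [ 479.64 -215.47]
rim [283 228  64  34 566] ((314.63604736328125, 281.09332275390625), (69.31322479248047, 97.29505157470703), 0.5139336585998535) [[ 562.82 -245.34   14.  ]]
yaw handle -0.33671134370773476
yaw lens-handle -0.3446461731923441 88.38311264423093 (exp 75)
```

```bash
python3 -m creep '0.0025 -0.0035 -0.02 0 0 0 100;0 0 -0.03 0 0 0 70;0 0 -0.03 0 0 0 50;0 0 -0.03 0 0 0 50;0 0 -0.014 0 0 0 50;0 0 -0.004 0 0 0 50;0 0 0 0 0 0 50;0 0 0 0 0 0 50'; python3 -m creep '0 0 0 0 0 0 30;0 0 0 0 0 0 0;0 0 0 0 0 0 0;0 0 0 0 0 0 0;0 0 0 0 0 0 0;0 0 0 0 0 0 0'
```

```text
time: 9.02
tool_pos: [499.3, -221.5, 74.6]
tcp_rot: [-3.141, 0.002, 2.801]
contact_force: [0.3, -1.4, 0.2]
grip_width: 49.7
finger_force: 0.0
time: 9.52
tool_pos: [498.6, -222.0, 73.7]
tcp_rot: [3.142, 0.001, 2.799]
contact_force: [-0.6, 0.2, 3.8]
grip_width: 17.7
finger_force: 30.0
```

```bash
python3 -m creep '0 0 0.008 0 0 0 0;0 0 0.02 0 0 0 0;0 0 0.028 0 0 0 0;0 0 0.03 0 0 0 0;0 0 0.03 0 0 0 0;0 0 0.028 0 0 0 0;0 0 0.01 0 0 0 0;0 0 0 0 0 0 0'; python3 -m creep '-0.003 0.01 0 0 0 0 0;-0.007 0.024 0 0 0 0 0;-0.008 0.028 0 0 0 0 0;-0.008 0.028 0 0 0 0 0;-0.008 0.028 0 0 0 0 0;-0.008 0.028 0 0 0 0 0;-0.008 0.028 0 0 0 0 0;-0.007 0.024 0 0 0 0 0'; python3 -m creep '-0.004 0.015 0 0 0 0 0;-0.001 0.005 0 0 0 0 0;0 0 0 0 0 0 0;0 0 0 0 0 0 0'
python3 - <<'E'
from h import *
o=readout.get_obs();print(o['tool_pos'],o['tcp_rot'],o['joint_positions'],o['grip_width'])
p=o['tool_pos'];d=np.array([np.cos(-.338),np.sin(-.338),0]);L=p+55*d-[0,0,66.7];print('lens pred',L)
for n in('top','side','wrist'):
    c,im=shot(n,n+'8');print(n,proj(c,[L,[489.2,-22.3,33]]))
    h=cv2.cvtColor(im,cv2.COLOR_BGR2HSV);u,v=proj(c,[L])[0].astype(int);r=60 if n=='wrist' else 24
    if n!='wrist':
        V=h[...,2][v-18:v+19,u-22:u+23]
        print('\n'.join(''.join('#' if x<60 else '+' if x<95 else '.' if x<150 else 'O' for x in row) for row in V))
E
```

```text
time: 10.18
tool_pos: [499.3, -222.5, 230.0]
tcp_rot: [-3.14, 0.006, 2.799]
contact_force: [-0.5, 0.1, -0.6]
grip_width: 17.8
finger_force: 30.0
time: 10.85
tool_pos: [439.0, -21.6, 225.0]
tcp_rot: [-3.141, -0.005, 2.799]
contact_force: [0.8, -0.0, -0.8]
grip_width: 17.6
finger_force: 30.0
time: 11.18
tool_pos: [436.1, -4.0, 226.3]
tcp_rot: [-3.141, -0.002, 2.799]
contact_force: [-0.3, 0.5, -1.1]
grip_width: 17.7
finger_force: 30.0
[436.15  -4.01 226.33] [-3.14 -0.    2.8 ] [-0.19  0.25  1.85 -0.    1.04 -1.41] 17.70078594810817
lens pred [488.04 -22.25 159.63]
top [[268.03 232.75]
 [271.46 234.03]]
....................++++++...................
....................++++.....................
.....................++......................
.............................................
.............................................
.............................................
.....................+.......................
.................++++++++++..................
...............++++++++++++++................
.........+...+++++........+++++..............
........++++++++...........+++++.
[... 2291 characters left out ...]
###+++#+.++++++
OOOOOOOOOOO+#########+##########+......#+#+++
OOOOOOOOOOO..##################+.OOOOO......+
OOOOOOOOOOOOO.++##############+.OOOOOOOOOOOOO
OOOOOOOOOOOOOO...++#######+++..OOOOOOOOOOOOOO
OOOOOOOOOOOOOOOOO...........OOOOOOOOOOOOOOOOO
OOOOOOOOOOOOOOOOOOOOOOOOOOOOOOOOOOOOOOOOOOOOO
OOOOOOOOOOOOOOOOOOOOOOOOOOOOOOOOOOOOOOOOOOOOO
OOOOOOOOOOOOOOOOOOOOOOOOOOOOOOOOOOOOOOOOOOOOO
OOOOOOOOOOOOOOOOOOOOOOOOOOOOOOOOOOOOOOOOOOOOO
OOOOOOOOOOOOOOOOOOOOOOOOOOOOOOOOOOOOOOOOOOOOO
OOOOOOOOOOOOOOOOOOOOOOOOOOOOOOOOOOOOOOOOOOOOO
OOOOOOOOOOOOOOOOOOOOOOOOOOOOOOOOOOOOOOOOOOOOO
OOOOOOOOOOOOOOOOOOOOOOOOOOOOOOOOOOOOOOOOOOOOO
OOOOOOOOOOOOOOOOOOOOOOOOOOOOOOOOOOOOOOOOOOOOO
wrist [[319.76 357.66]
 [320.05 258.73]]
```

Prediction and the two camera views agree on the lens to about 1 mm. I'll refine the pointer height from the stored pictures, with the post top (132 mm) as the reference.

Run:
```python
from h import *
from plant import viewer
n=np.array([488.8,-22.8]);xa=np.array([.987,.16])
s=viewer.camera_info('side')
def asc(im,u0,v0,w,h):
    V=cv2.cvtColor(im,cv2.COLOR_BGR2GRAY)[v0:v0+h,u0:u0+w]//8
    for i,r in enumerate(V):print(v0+i,''.join('%3d'%x for x in r))
print('side u0=328');asc(cv2.imread('pics/s6.png'),328,214,22,20)
w={'origin':np.array([399.19,92.21,384.0]),'rotation':np.array([-.3,0,1.7225])}
w.update({k:viewer.camera_info('wrist')[k] for k in('fx','fy','cx','cy')})
# refine yaw of w1 from tool yaw (-2.989) using current camera-tool offset
o=readout.get_obs();c=viewer.camera_info('wrist');print(c['rotation'],o['tcp_rot'])
w['rotation']=np.array([-.3,0,c['rotation'][2]+(-2.989-o['tcp_rot'][2]+2*np.pi)])
print(w['rotation'])
for z in(80,90,95,100,110):print(z,proj(w,[*(n+43*xa),z])[0],proj(s,[*(n+43*xa),z])[0])
print('top',proj(w,[*(n+66*xa),132]),proj(s,[*(n+66*xa),132]),'base',proj(w,[*(n+66*xa),12]))
print('wrist u0=150');asc(cv2.imread('pics/w1.png'),150,232,26,36)
```

```text
side u0=328
214   4  4  6 10 10 16 19 21 21 22 22 21 21 21 19 20 19 18 16 16 16 16
215  11 13 16 18 18 21 21 22 21 21 21 21 21 21 21 21 21 21 21 21 21 21
216  18 20 22 21 21 22 22 22 21 21 21 21 21 21 21 21 21 21 21 20 21 21
217  21 21 21 21 21 22 22 23 22 21 21 21 21 21 21 21 21 21 21 21 21 21
218  21 21 21 21 21 18 19 20 18 21 21 21 21 21 21 21 21 21 20 21 20 21
219  21 21 21 21 21 11 11 13 10 21 21 20 21 21 21 21 21 21 21 21 21 21
220  21 21 21 22 21  9  8  8  9 21 21 21 21 21 21 21 21 21 21 21 21 21
221  21 22 21 22 21  9 10  9  9 19 21 21 21 21 21 21 21 20 21 21 21 21
222  21 21 21 22 21  9  7  8  8 20 22 21 21 20 21 21 21 21 21 21 21 21
223  21 21 21 22 21 10  8  8  9 21 22 21 20 21 21 21 21 21 21 21 21 21
224  21 21 21 22 21 10 10 10 10 20 21 21 20 21 21 21 21 21 20 20 20 21
225  21 20 21 22 19  9  8  8 10 18 22 22 21 21 21 21 21 21 21 20 21 21
226  21 21 21 19 14 11  9  8  9 16 20 22 21 21 21 21 21 20 21 21 21 21
227  21 21 22 14 11 12 11 10  9 12 14 18 18 17 18 18 21 21 21 21 21 21
228  21 21 21 12 10 10 10 10 11 11 10 11  9  9 13 15 21 21 20 21 21 21
229  21 21 21 11  8  9 
[... 2932 characters left out ...]
 13 11  8  7  8  8  8  8  8  7  7  7
260  14 14 14 14 14 14 14 14 14 14 13 14 14 14 13 11  8  8  8  7  8  7  7  7  7  6
261  14 14 14 13 13 14 14 14 14 14 14 14 14 14 13 10  8  8  7  7  7  7  7  7  7  7
262  14 14 14 14 14 13 14 13 14 14 14 14 14 14 13  9  8  8  7  6  6  5  5  5  5  6
263  14 14 14 14 14 14 14 14 14 14 14 14 14 14 12  9  8  7  6  6  7  7  6  6  5  5
264  14 14 14 14 14 13 14 14 14 14 14 14 14 14 13 10  7  6  7  7  7  7  7  6  6  5
265  14 14 14 14 14 14 14 14 14 14 14 14 13 14 14 12  8  7  7  7  7  6  7  7  6  7
266  14 14 14 14 14 14 14 14 14 14 14 14 14 14 13 10  8  7  7  7  7  7  6  6  7  8
267  14 14 14 14 14 14 14 14 14 14 14 14 14 13 11  7  6  5  6  6  6  6  6  7  8  9
```

Side gives z ≈ 94.8 and wrist ≈ 96.6, so I'll take 95.7. That puts the TCP at about 162.4. Descending gently now.

```bash
python3 -m creep '0.0007 -0.001 -0.006 0 0 0 0;0 0 -0.012 0 0 0 0;0 0 -0.014 0 0 0 0;0 0 -0.014 0 0 0 0;0 0 -0.01 0 0 0 0;0 0 -0.006 0 0 0 0;0 0 -0.002 0 0 0 0;0 0 0 0 0 0 0';python3 -m creep '0 0 0 0 0 0 0;0 0 0 0 0 0 0;0 0 0 0 0 0 0;0 0 0 0 0 0 0'
python3 - <<'E'
from h import *
P=np.mean([readout.get_obs()['tool_pos'] for _ in range(3)],0);o=readout.get_obs();print(P,o['tcp_rot'],o['contact_force'])
L=P+[55*np.cos(-.3426),55*np.sin(-.3426),-66.7];print('lens',L)
def asc(im,u0,v0,w,h):
    V=cv2.cvtColor(im,cv2.COLOR_BGR2GRAY)[v0:v0+h,u0:u0+w]//8
    for i,r in enumerate(V):print(v0+i,''.join('%3d'%x for x in r))
s,im=shot('side','s9');print(proj(s,L));print('u0=332');asc(im,332,212,44,40)
t,im=shot('top','t9');print(proj(t,L),'u0=254');asc(im,254,212,34,36)
print('w1 u0=168');asc(cv2.imread('pics/w1.png'),168,232,18,12)
E
```

```text
time: 12.0
tool_pos: [437.1, -5.2, 162.8]
tcp_rot: [-3.141, -0.001, 2.798]
contact_force: [0.2, 0.1, -0.8]
grip_width: 17.6
finger_force: 30.0
time: 12.33
tool_pos: [437.4, -4.9, 163.7]
tcp_rot: [3.141, 0.001, 2.799]
contact_force: [0.2, 0.9, -1.5]
grip_width: 17.6
finger_force: 30.0
[437.36  -4.95 163.65] [3.14 0.   2.8 ] [ 0.2   0.89 -1.46]
lens [489.16 -23.42  96.95]
[[361.08 224.75]]
u0=332
212  21 21 21 21 21 21 21 21 21 21 21 21 21 21 21 21 21 21 21 21 21 22 21 21 21 21 21 21 21 21 22 22 11  3  2  2  3  2  2  3  2  2  3  2
213  21 21 21 22 21 21 21 22 21 21 21 21 21 21 21 21 21 21 21 22 21 21 21 21 22 21 21 21 21 22 21 21 12  8  8  6  5  4  4  3  3  3  3  3
214  20 21 21 21 21 21 21 21 21 21 21 21 21 21 21 22 21 21 21 21 21 22 21 21 22 22 22 22 21 21 21 20 13 11 12 11 11 10 10 10 10  8  7  8
215  21 21 21 21 21 21 21 21 21 21 21 21 21 21 21 21 21 21 21 21 21 21 22 22 21 20 20 19 19 20 20 19 14 13 13 13 14 14 14 14 13 12 12 12
216  22 22 22 22 22 21 21 21 21 21 21 21 21 21 20 21 21 21 21 21 22 21 19 19 18 16 15 13 12 14 15 14 13 13 14 14 13 14 13 13 14 13 13 14
217  21 22 23 23 
[... 8672 characters left out ...]
 14 14 14 14 14 14 14 14 14 14 14 14 13 11 10 10 11
233  14 14 14 14 14 14 14 14 14 14 14 14 14 13 12 10 10 10
234  14 14 14 14 14 14 14 14 14 14 14 14 14 13 12 11 11 10
235  14 14 14 14 14 14 14 13 13 14 14 14 14 13 12 11 10 10
236  14 14 14 14 14 13 11 10 12 13 14 14 14 14 12 10 10 10
237  13 14 14 14 13 13  9  8 10 13 13 14 14 14 13 11 10 10
238  14 14 14 14 14 12  9  8  8 10 13 14 14 14 13 10 10 10
239  14 14 14 14 14 12  9  8  7  9 13 14 14 14 13 11 10  9
240  14 14 14 14 13 11  8  7  7  7 11 14 14 14 13 11 10 10
241  14 14 14 14 12 10  8  7  7  6  9 13 14 14 14 12 11 11
242  14 14 14 14 12  9  8  7  7  7  7 11 14 14 14 14 14 14
243  14 14 14 14 12  9  8  8  7  7  6  9 13 14 14 14 14 13
```

Lens position relative to the knob (488.7 to 489.2, about -23) and pointer tip (about z = 96) agrees within about 1–2 mm in both views. The tool is level and still, with 30 N of grip. Handing in.

```bash
python3 -c "
from plant import order
print(order.close_job())"
```

```text
the job is handed in; nothing more can be done
None
```

The job is handed in, with no verdict returned: the knob is seated in the nest and released, and the arm is holding the lens level above it at about z = 96.5 mm (pointer measured at 95–96 mm), centred to about 1–2 mm by my camera measurements.

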